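# Offer up the gate hinge leaf

## Robot

A 6-joint arm with a two-finger parallel gripper is mounted at the origin on the work surface. World frame = base frame: x ahead of the robot, y to its left, z up, the work surface at z = 0. Lengths are in mm, angles in rad, forces in N, time in s.
With the tool pointing down it reaches from about 325 to 900 mm from the base axis. Payload 6.1 kg.
Tool frame: the origin (TCP) lies midway between the tips of the shut fingers; the grasp point (between the pads) lies 19 mm behind it; z points along the fingers, y is the line along which they close (so a half turn about z gives the same grasp; the last joint's range is limited). The gripper opens to 85 mm and grips with 20 to 120 N. Pads are 22 mm wide; open, the fingers measure 114 mm over their backs; the gripper's body (76 mm by 85 mm) begins 54 mm behind the grasp point. The pads swing forward as they close: fully open they stand 13 mm farther back than shut.
Start: joints at [-1.352, 0.22, 1.526, -0, 1.395, -0.126], TCP at [211.248, -588.209, 231.3] pointing down, gripper open.
Joint ranges: [-2.98, 2.98], [-0.91, 2.08], [0.09, 2.57], [-1.24, 4.39], [0.2, 2.65], [-2.68, 2.68]. Speed limits (rad/s): [2.57, 2.57, 3.01, 3.14, 3.14, 3.14].

## Interface

Orientations are given as a unit quaternion [w, x, y, z].
In Python, from station import get_state, grab_frame, camera_info, hand_in gives the robot as it stands.
- The arm moves only by the tool play_rows, never from a script. Its argument "steps" is a list of rows, each a list of 7 numbers: the turn, a rotation vector about the tool's x, y, z normalised to -1 to 1, where 1 is 120 degrees, then the shift along the tool's x, y, z normalised to -1 to 1, where 1 is 300 mm, then the opening, from -1 (shut) to 1 (fully open). A call has 1 to 10 rows; each row is the pose to reach, as a shift and turn from the pose commanded when the call began, along the tool's axes at that moment; what a row does not reach only later rows make up. A row lasts 1/12 s, in which the tool goes at most 41.7 mm and 7.16 degrees, less where a joint would pass 70% of its speed; a pose out of reach is approached as far as the arm can. A call with a number of a shift or a turn outside -1 to 1 is refused whole. A call with a gripper value outside its range is refused whole. The fingers move at their own pace and stop on an object; "grip_force" is the grip in N (left out, the last holds). Time passes only in rows, so rows that repeat a pose let the fingers close. It gives the time, the measured TCP pose, the force, the opening and the grip force at its end, in the units of the state.
- get_state(): the state, without advancing time (a new reading comes with each control period).
- grab_frame(name): name is "scene" or "side" or "wrist"; returns (picture, depth): 420x560x3 uint8, red, green, blue; 420x560 float32, mm along the optical axis (not along the pixel's ray), 0 where there is no reading.
- camera_info(name): a dict with "camera_matrix" (3x3 intrinsics, pixels), "k1" (the pictures are not rectified: a ray, as slopes to the right and down, at radius r is drawn at 1 + k1 r^2 times it, then the intrinsics apply), "rvec" (rotation vector, rad) and "tvec" (3), from world to camera coordinates, as OpenCV has them; the wrist camera has in their place "hand_eye" (4x4, takes a point from camera to tool coordinates, whose origin is the TCP and whose axes are the flange's). Camera axes: x right, y down, z forward; pixel columns grow to the right and rows downward; lengths in mm; the calibration is good to about 2 mm. A picture is of the moment at which its call begins: read the wrist's pose just before it. camera_info takes no time and is no camera call.
- hand_in(): hands the job in; it is judged then, once.
The state is a dict: "time_s": time; "joint_positions": joint angles; "joint_velocities": joint speeds; "joint_torque": joint torques, N m; "tool_pos": TCP position; "eef_rot": TCP orientation; "wrist_force": force on the tool from outside, world axes, zero at the start; "wrist_torque": the same for the moment, N m; "gripper_width": finger opening in mm; "finger_force": force on a finger pad.
Only numpy, scipy, OpenCV 4.12 (cv2) and the standard library are available. Lean on these libraries where they do the work, as an engineer would, in place of code of your own. Each camera call takes 0.05 s, during which the arm holds its last target. There are 200 camera calls.

## Task

Fit up the gate hinge ready for its pin. First press the hinge leaf that stands proud in the red jamb block fully home, so that it lies flat in its recess; then pick up the loose gate leaf from the bench, bring its single knuckle in between the two knuckles of the jamb leaf with the leaf level and pointing away from the block, and line up the holes so that the pin could be slid straight through all three. Finish while still holding it there, steady and in line, carried by the gripper alone and not wedged or resting on anything; leave the jamb leaf home and the pin, tools and other things on the bench undisturbed.

Things in the scene. Friction and masses are not known exactly. Their poses are not given: they have to be found in the camera images.
- vise: Blue machine vise bolted to the bench (does not move in a run). Origin: centre of its underside, on the bench; z up. 265 mm long along its own y, 120 mm wide along x, jaw tops 65 mm above the bench; screw and T-handle reach out to 210 mm along +y. It grips the jamb block.
- jamb: Red-primed steel jamb block between the vise jaws; same origin and axes as the vise, centred on it. 70 mm along x, 90 mm along y, top face 95 mm above the bench. A 6 mm deep recess in the top, open to the -x face (floor at 89 mm, local x -35 to +16 mm, 59 mm wide in y), takes the jamb leaf.
- jamb_leaf (a joint): How far the jamb leaf stands proud, rad: 0 = fully home, flat in the recess, top flush with the block; larger = knuckle end lifted about its back lower edge (vise frame x = +15, z = 89 mm, parallel to y). Starts at 0.09 to 0.15 (knuckles 6 to 10 mm high). A tight fit: it stays where left; about 8 N down on press_spot moves it, 16 N seats it.
- press_spot (a point): On the jamb leaf's top face, mid-width, 11 mm behind the plate's knuckle-side edge; press here with closed fingertips. Leaf: bright steel plate 50 x 58 x 6 mm, two barrel knuckles off its -x end, each 26 mm outside diameter, 16 mm bore, 14.5 mm long, 29 mm gap between them. z normal to the plate.
- jamb_bore (a point): On the centre line of the jamb leaf's two knuckle holes, mid-gap between the knuckles. y runs along the holes, -x points away from the block, z up when home. With the leaf home it lies at x = -52, y = 0, z = 102 mm in the vise frame (17 mm out from the block's -x face, 13 mm above the plate's underside).
- gate_leaf: Loose bright steel hinge leaf, about 0.22 kg, flat on the bench: plate 50 mm (its x) by 58 mm (y) by 6 mm, one barrel knuckle off its +x edge, 26 mm outside diameter, 16 mm bore, 23 mm long (3 mm play each side in the gap). Origin: centre of the plate's underside; x points to the knuckle, z up. Grip from above across the 58 mm, near x = +4 mm.
- gate_bore (a point): Centre of the gate leaf's knuckle hole, 42 mm along +x from the leaf's origin, 13 mm above its underside; y runs along the hole. Fitted up, it coincides with jamb_bore, and the leaf's x and y point the same way as the vise's x and y.
- hinge_pin: Brass-coloured hinge pin lying on the bench: 11 mm thick, 98 mm long, its +x end bent over 35 mm to +y as a grip; a bystander for now. Origin on the bench under its middle, x along it.
- magnet: Red welding magnet square, L-shaped with steel brace, about 86 x 86 x 20 mm, lying flat; bystander. Origin on its underside between the arms.
- hammer: Hammer 270 mm long lying towards the back of the bench; bystander. x along it, head at +x.
- brush: Steel-bristled wire brush with a wooden handle, 230 mm long, 35 mm high, lying bristles down at the right; bystander. x along it.
- clamp: Green C-clamp lying flat, 140 x 90 x 18 mm, near right of the bench; bystander.
- spray_can: Spray can 60 mm in diameter, 180 mm tall, standing at the left; bystander. Origin under its centre.
- washer: Steel washer 32 mm across, 5 mm thick, lying behind the vise; bystander.
Not all that is in view belongs to the job. Of the things shaped like the gate_leaf, the steel one is meant.

How it is judged (in metres and radians):
On the way, in this order (a step that is already met when the one before it is completed fails the run):
1. the jamb leaf is pressed fully home in its recess, the gate leaf still on the bench (value of joint jamb_leaf below 0.02 rad and height (world z) of gate_leaf below 0.02 m), for 0.2 s.
2. the gate leaf is picked up in the fingers (height (world z) of gate_leaf above 0.05 m and contact force between the fingers and gate_leaf above 1 N), for 0.2 s.
At the end, for the whole second after the job is handed in: Jamb leaf home (under 0.02 rad); gate knuckle in the gap, hole centre lines within 3 mm fore-and-aft and in height, parallel within 4 degrees; leaf level within 8 degrees, pointing away from the block, gripped over 2 N, pressing on vise, block or jamb leaf under 4 N, steady (value of joint jamb_leaf below 0.02 rad and x of gate_bore in the frame of jamb_bore between -0.003 and 0.003 m and z of gate_bore in the frame of jamb_bore between -0.003 and 0.003 m and y of gate_bore in the frame of jamb_bore between -0.004 and 0.004 m and angle between the y axis of gate_bore and the y axis of jamb_bore, either way round below 0.07 rad and angle between gate_bore's own z axis and vertical below 0.14 rad and x of gate_leaf in the frame of jamb_bore below -0.03 m and contact force between the fingers and gate_leaf above 2 N and contact force between gate_leaf and vise below 4 N and linear speed of gate_leaf below 0.02 m/s); the arm keeps its last pose, push and grip.
It fails at once if a bystander (pin, magnet, hammer, brush, clamp, can, washer) is moved by more than 25 mm (distance of any of hinge_pin, magnet, hammer, brush, clamp, spray_can, washer from where it was at the start of the episode above 0.025 m).
It also fails if it takes over 58 s, if anything falls off the work surface, if the arm or the gripper's body presses on something with over 40 N, if the wrist force passes 120 N, or if a joint passes its speed limit or range.

## Working session

There is one attempt and no reset: what is moved stays moved. The work goes in short steps, Python scripts to look and compute and a tool call to move; the robot and the scene stay as the last step left them, time stands still between calls to the robot, and variables do not carry over. Pictures are saved under pics/ and viewed, at most 10 in all, crops included, and the job is handed in when it is done.

Besides the shell and the picture viewer there is one more tool, called after "Request:" in YAML: its name, and indented under it one key for each argument. play_rows: Moves the arm, as the interface text tells. Its arguments: {"type":"object","properties":{"steps":{"type":"array","items":{"type":"array","items":{"type":"number"}}},"grip_force":{"type":"number"}},"required":["steps"]}

```bash
mkdir -p pics
cat > h.py <<'E'
import numpy as np, cv2
from station import *
from scipy.spatial.transform import Rotation as R
def Tcam(n):
    c=camera_info(n);T=np.eye(4)
    if 'rvec' in c:
        T[:3,:3]=cv2.Rodrigues(np.array(c['rvec'],float))[0];T[:3,3]=np.ravel(c['tvec']);return np.linalg.inv(T),c
    s=get_state();q=s['eef_rot'];T[:3,:3]=R.from_quat([q[1],q[2],q[3],q[0]]).as_matrix();T[:3,3]=s['tool_pos']
    return T@np.array(c['hand_eye']),c
def slopes(c,uv):
    K=np.array(c['camera_matrix']);d=(np.atleast_2d(uv).astype(float)-K[:2,2])/np.array([K[0,0],K[1,1]])
    x=d.copy()
    for _ in range(20): x=d/(1+c['k1']*(x**2).sum(1,keepdims=True))
    return x
def plane(T,c,uv,z):
    d=np.c_[slopes(c,uv),np.ones(len(np.atleast_2d(uv)))]@T[:3,:3].T
    return T[:3,3]+d*((z-T[2,3])/d[:,2:3])
def cloud(T,c,D):
    h,w=D.shape;u,v=np.meshgrid(np.arange(w),np.arange(h));s=slopes(c,np.c_[u.ravel(),v.ravel()])
    p=np.c_[s,np.ones(len(s))]*D.reshape(-1,1);return (p@T[:3,:3].T+T[:3,3]).reshape(h,w,3)
def save(n,im,box=None,k=1):
    if box: im=im[box[1]:box[3],box[0]:box[2]]
    cv2.imwrite('pics/'+n,cv2.resize(im[:,:,::-1],None,fx=k,fy=k,interpolation=cv2.INTER_CUBIC))
E
python3 - <<'E'
from h import *
print(get_state())
for n in ['scene','side','wrist']:
    T,c=Tcam(n);im,D=grab_frame(n);np.savez(n+'0.npz',im=im,D=D,T=T);print(n,T.round(3).tolist(),c['camera_matrix'],c['k1'])
a=np.load('scene0.npz')['im'];save('scene0.png',a,k=1.4)
save('side0.png',np.load('side0.npz')['im'],k=1.4)
E
```

```text
{'time_s': 0.0, 'joint_positions': array([-1.35210446e+00,  2.21217223e-01,  1.52762153e+00, -1.42245774e-05,
        1.39467671e+00, -1.26096312e-01]), 'joint_velocities': array([ 0.00170909,  0.00070037, -0.00059422,  0.00092786,  0.00142312,
       -0.00028792]), 'joint_torque': array([ 2.31681888e-04, -4.96894956e+01, -3.89397883e+01, -2.93498367e-06,
        1.11947398e-02, -4.74203716e-06]), 'tool_pos': array([ 211.11088502, -587.626992  ,  230.19923037]), 'eef_rot': array([-9.60050477e-04,  9.85176235e-01,  1.71542595e-01, -5.14885658e-05]), 'wrist_force': array([ 0.21484213,  0.36079022, -0.43224607]), 'wrist_torque': array([ 0.0007716 , -0.04312433,  0.00633737]), 'finger_force': 0.0, 'gripper_width': 85.18543318477619}
scene [[-0.125, 0.677, -0.725, 1379.938], [0.992, 0.088, -0.089, 123.362], [0.004, -0.731, -0.683, 842.066], [0.0, 0.0, 0.0, 1.0]] [[393.34566964   0.         278.82078965]
 [  0.         393.34566964 203.74694378]
 [  0.           0.           1.        ]] 0.012238070304513253
side [[-0.892, -0.239, 0.383, 62.525], [-0.451, 0.496, -0.742, 925.931], [-0.012, -0.835, -0.551, 760.531], [0.0, 0.0, 0.0, 1.0]] [[463.8333417    0.         274.03376237]
 [  0.         463.8333417  210.63543604]
 [  0.           0.           1.        ]] -0.11213542084024879
wrist [[0.337, -0.907, -0.253, 275.803], [-0.941, -0.325, -0.089, -566.236], [-0.002, 0.268, -0.963, 372.984], [0.0, 0.0, 0.0, 1.0]] [[359.43961922   0.         279.86113967]
 [  0.         359.43961922 209.96489064]
 [  0.           0.           1.        ]] 0.026217398791878822
```

View pics/scene0.png

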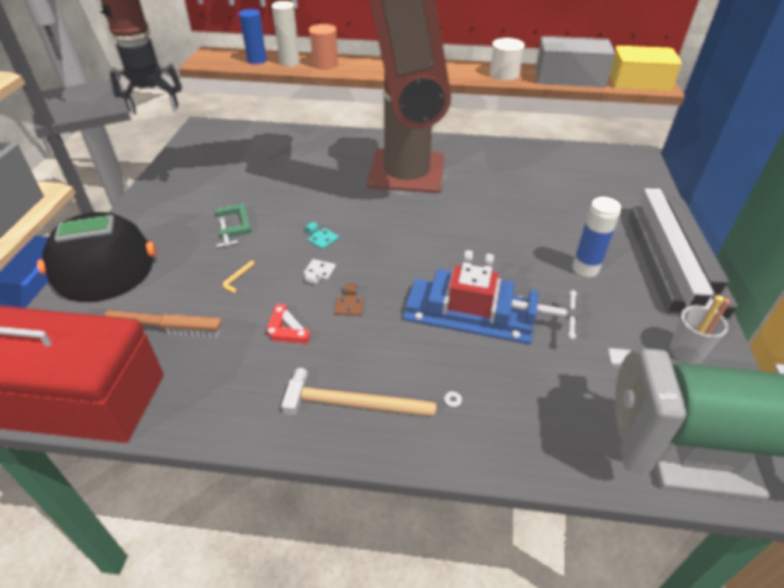

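View pics/side0.png

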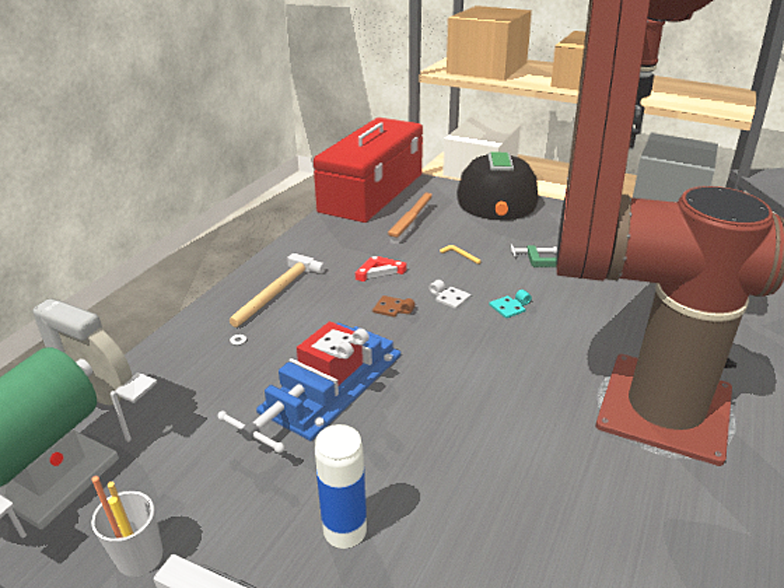

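Scene view: there are three gate-leaf shapes (native px). Cyan is at (230,168), bright steel at (228,193) and brown at (250,214). The bright steel one fits "loose bright steel leaf", and I'll confirm it in a crop. The vise with the red block is at (338,207), with the jamb knuckles at about (335,183) and (350,184) on the robot side.

```bash
cat > m.py <<'E'
from h import *
def load(n):
    a=np.load(n+'0.npz');c=camera_info(n);P=cloud(a['T'],c,a['D']);return a['im'],a['D'],a['T'],c,P,cv2.cvtColor(a['im'],cv2.COLOR_RGB2HSV)
for n,bx,jb in [('scene',(205,180,245,208),(315,170,372,232)),('side',(300,195,342,225),(205,225,270,280))]:
    im,D,T,c,P,H=load(n)
    m=np.zeros(D.shape,bool);m[bx[1]:bx[3],bx[0]:bx[2]]=1
    s=m&(H[...,1]<60)&(H[...,2]>140);p=P[s];print(n,'steel',s.sum(),p.min(0).round(),p.max(0).round(),np.median(p,0).round(1))
    pl=p[(p[:,2]<11)];r=cv2.minAreaRect(pl[:,:2].astype(np.float32));print(' plate rect',r,np.median(pl[:,2]))
    kn=p[p[:,2]>15];print(' knuckle',kn.mean(0).round(1),len(kn))
    m[:]=0;m[jb[1]:jb[3],jb[0]:jb[2]]=1
    red=m&(H[...,1]>120)&((H[...,0]<10)|(H[...,0]>170));q=P[red&(abs(P[...,2]-95)<5)];print(' red top',len(q),cv2.minAreaRect(q[:,:2].astype(np.float32)),np.median(q[:,2]))
    st=m&(H[...,1]<60)&(H[...,2]>120)&(P[...,2]>93);q=P[st];print(' jamb leaf',len(q),q.min(0).round(),q.max(0).round());k=q[q[:,2]>115];print(' knuck tops',len(k),k.round(0).tolist()[::6])
w=np.load('wrist0.npz')
a=np.load('scene0.npz')['im'];b=np.load('side0.npz')['im']
A=cv2.resize(a[145:245,200:300],(400,400));B=cv2.resize(b[185:285,215:315],(400,400))
save('crop1.png',np.hstack([A,B]))
print(np.load('side0.npz')['D'].dtype)
E
python3 m.py
```

```text
scene steel 328 [ 410. -192.   -3.] [1380.  123.  842.] [ 460.2 -154.2    6.9]
 plate rect ((460.6502685546875, -159.20851135253906), (72.73171997070312, 91.57962036132812), 75.44416046142578) 6.197454400734387
 knuckle [ 536.8 -151.5   55.8] 51
 red top 241 ((549.833740234375, 189.81997680664062), (86.35202026367188, 68.83158874511719), 80.70101928710938) 95.56257260042094
 jamb leaf 401 [490. 123.  94.] [1380.  224.  842.]
 knuck tops 69 [[1380.0, 123.0, 842.0], [1380.0, 123.0, 842.0], [497.0, 169.0, 123.0], [500.0, 172.0, 122.0], [498.0, 217.0, 125.0], [504.0, 178.0, 122.0], [500.0, 223.0, 124.0], [507.0, 181.0, 121.0], [508.0, 172.0, 117.0], [510.0, 220.0, 124.0], [510.0, 223.0, 121.0], [514.0, 209.0, 115.0]]
side steel 1135 [  63. -272.   -8.] [559. 926. 761.] [ 4.695e+02 -1.572e+02 -4.000e-01]
 plate rect ((468.5953674316406, -171.48463439941406), (128.59976196289062, 169.65985107421875), 24.14066505432129) -0.5555339232889764
 knuckle [ 481.8 -129.5   41.2] 38
 red top 339 ((546.0441284179688, 193.32334899902344), (92.0251693725586, 73.69452667236328), 81.92880249023438) 93.89259708736063
 jamb leaf 486 [ 63. 163.  93.] [565. 926. 761.]
 knuck tops 103 [[63.0, 926.0, 761.0], [494.0, 172.0, 121.0], [495.0, 176.0, 121.0], [499.0, 182.0, 120.0], [487.0, 175.0, 120.0], [497.0, 182.0, 118.0], [484.0, 176.0, 118.0], [485.0, 180.0, 118.0], [504.0, 216.0, 122.0], [501.0, 220.0, 123.0], [508.0, 223.0, 120.0], [494.0, 220.0, 122.0], [499.0, 229.0, 124.0], [489.0, 219.0, 121.0], [496.0, 230.0, 123.0], [489.0, 216.0, 115.0], [492.0, 228.0, 117.0], [63.0, 926.0, 761.0]]
float32
```

View pics/crop1.png

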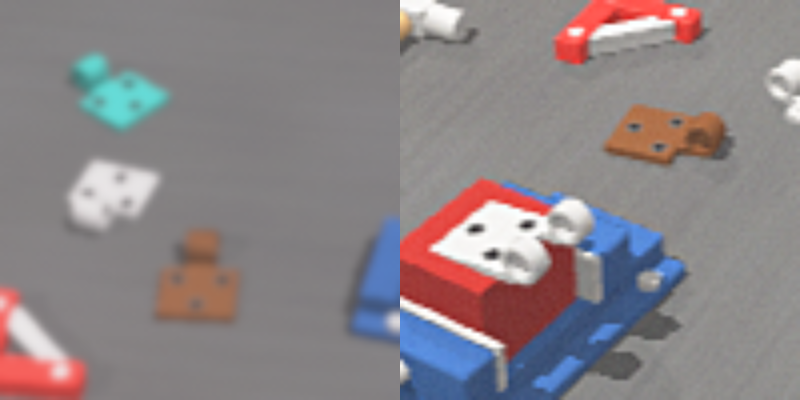

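Crop: the steel leaf (left panel, px 110,190) is grey-white with its knuckle at lower left. It differs clearly from the cyan and brown ones, so it's the one meant. The vise centre is at about (548,191), yaw about -9°. Next I'll move for wrist-camera views.

```bash
cat >> h.py <<'E'
def pose():
    s=get_state();q=s['eef_rot'];return np.array(s['tool_pos']),R.from_quat([q[1],q[2],q[3],q[0]])
def rel(p,psi,base=None):
    """row numbers to reach world p (mm), tool down, tool-x at psi deg, from current pose"""
    p0,R0=base or pose();a=np.radians(psi)
    Rt=R.from_matrix(np.array([[np.cos(a),np.sin(a),0],[np.sin(a),-np.cos(a),0],[0,0,-1]]))
    rv=(R0.inv()*Rt).as_rotvec();sh=R0.inv().apply(np.array(p)-p0)
    print('row',(rv/np.radians(120)).round(4).tolist(),(sh/300).round(4).tolist())
E
python3 -c "
from h import *
rel((500,-145,230),19.8);rel((500,195,260),171);rel((500,195,260),-9)"
```

```text
row [-0.0007, -0.0001, -0.0004] [1.4051, -1.0635, 0.0033]
row [-0.0001, -0.001, -1.2604] [1.7882, -2.1303, -0.095]
row [-0.0007, 0.0001, 0.2396] [1.7882, -2.1303, -0.095]
```

Request:
play_rows:
  steps:
    - [0,0,0,0.9,-0.68,0,1]
    - [0,0,0,0.9,-0.68,0,1]
    - [0,0,0,0.9,-0.68,0,1]
    - [0,0,0,0.9,-0.68,0,1]
    - [0,0,0,0.9,-0.68,0,1]
    - [0,0,0,0.9,-0.68,0,1]
    - [0,0,0,0.9,-0.68,0,1]
    - [0,0,0,0.9,-0.68,0,1]
    - [0,0,0,0.9,-0.68,0,1]
    - [0,0,0,0.9,-0.68,0,1]

```text
time_s: 0.98
tool_pos: [397.6, -302.7, 231.2]
eef_rot: [-0.0, 0.985, 0.174, 0.0]
wrist_force: [-0.2, -0.3, 0.4]
gripper_width: 85.5
finger_force: 0.0
```

Request:
play_rows:
  steps:
    - [0,0,0,0.5,-0.38,0,1]
    - [0,0,0,0.5,-0.38,0,1]
    - [0,0,0,0.5,-0.38,0,1]
    - [0,0,0,0.5,-0.38,0,1]
    - [0,0,0,0.5,-0.38,0,1]
    - [0,0,0,0.5,-0.38,0,1]
    - [0,0,0,0.5,-0.38,0,1]
    - [0,0,0,0.5,-0.38,0,1]

```text
time_s: 1.65
tool_pos: [498.5, -148.4, 231.0]
eef_rot: [0.0, 0.985, 0.171, -0.001]
wrist_force: [-0.0, -0.6, 0.0]
gripper_width: 85.6
finger_force: 0.0
```

Run:
```python
from h import *
s=get_state();print(s['time_s'],s['tool_pos'],s['eef_rot'],s['joint_positions'],np.abs(s['joint_velocities']).max())
T,c=Tcam('wrist');im,D=grab_frame('wrist');np.savez('w1.npz',im=im,D=D,T=T);save('w1.png',im)
P=cloud(T,c,D);print(P[D>0].min(0),P[D>0].max(0))
rel((500,195,260),171);rel((500,195,260),-9)
```

```text
1.65 [ 498.49516848 -148.44910271  230.98175546] [ 1.94027625e-04  9.85260810e-01  1.71058011e-01 -5.06379134e-04] [-4.40545263e-01 -3.09469272e-02  1.79691119e+00 -9.17032805e-04
  1.37623407e+00  7.86621766e-01] 0.017090574998892834
[ 108.24403672 -531.17226895   -3.41526552] [736.93247727 133.56675239 326.884025  ]
row [-0.0005, 0.0002, -1.2612] [0.3902, -1.0768, -0.097]
row [0.0002, 0.0004, 0.2388] [0.3902, -1.0768, -0.097]
```

View pics/w1.png

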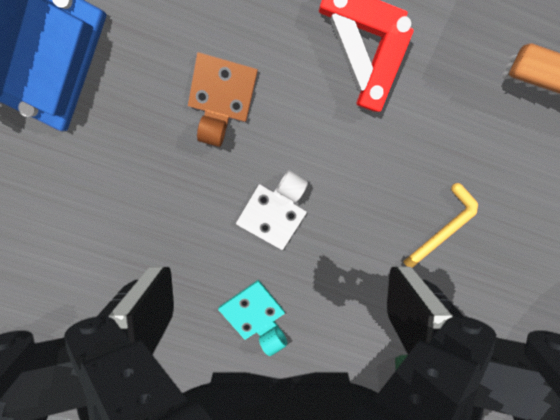

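Wrist view: the steel leaf's plate is centred at (271,216) and its knuckle is at (292,186), pointing up-right. The neighbours are brown at (222,90), cyan at (254,310) and the pin at (440,225), all with clearance.

```bash
cat > leaf.py <<'E'
from h import *
a=np.load('w1.npz');im,D,T=a['im'],a['D'],a['T'];c=camera_info('wrist');H=cv2.cvtColor(im,cv2.COLOR_RGB2HSV)
P=cloud(T,c,D);m=np.zeros(D.shape,np.uint8);m[160:260,225:320]=1
s=((m>0)&(H[...,2]>150)&(H[...,1]<60)).astype(np.uint8)
print('depth z plate',np.median(P[216:225,262:268,2]),'bench',np.median(P[255:265,200:230,2]),'knuckle top',np.percentile(P[180:190,285:298,2],90))
# plate: opening removes the narrow knuckle (pixel width 23mm*~1 < kernel)
op=cv2.morphologyEx(cv2.morphologyEx(s,cv2.MORPH_CLOSE,np.ones((9,9))),cv2.MORPH_OPEN,cv2.getStructuringElement(cv2.MORPH_ELLIPSE,(33,33)))
ct=max(cv2.findContours(op,0,2)[0],key=cv2.contourArea)[:,0].astype(float)
full=max(cv2.findContours(cv2.morphologyEx(s,cv2.MORPH_CLOSE,np.ones((9,9))),0,2)[0],key=cv2.contourArea)[:,0].astype(float)
w=plane(T,c,ct,6);r=cv2.minAreaRect(w[:,:2].astype(np.float32));print('plate rect',r)
k=P[(s>0)&(P[...,2]>12)&(P[...,2]<30)];kc=k.mean(0);print('knuckle pts',len(k),kc)
kdir=kc[:2]-np.array(r[0]);print('rough dir deg',np.degrees(np.arctan2(kdir[1],kdir[0])),np.linalg.norm(kdir))
# dark holes
dk=((cv2.morphologyEx(s,cv2.MORPH_CLOSE,np.ones((13,13)))>0)&(H[...,2]<110)).astype(np.uint8)
n,_,st,ce=cv2.connectedComponentsWithStats(dk)
for i in range(1,n):
    if st[i,4]>15:print('hole',ce[i].round(1),st[i,4],plane(T,c,ce[i],6)[0].round(1))
f=plane(T,c,full,6)
yaw=np.degrees(np.arctan2(kdir[1],kdir[0]));
ang=r[2]+90*np.round((yaw-r[2])/90);print('yaw',ang)
ex=np.array([np.cos(np.radians(ang)),np.sin(np.radians(ang))]);ey=np.array([-ex[1],ex[0]])
q=f[:,:2]-np.array(r[0]);print('x extent',(q@ex).min(),(q@ex).max(),'y',(q@ey).min(),(q@ey).max(),'knuckle y',(kc[:2]-r[0])@ey)
E
python3 leaf.py
```

```text
depth z plate 5.7720567172456185 bench 0.00015809877010042328 knuckle top 26.053672541757898
plate rect ((461.0854797363281, -155.97972106933594), (59.6141357421875, 63.93086624145508), 79.47972106933594)
knuckle pts 570 [ 498.31824017 -162.54232272   22.86110075]
rough dir deg -9.996211246215122 37.80669503711288
hole [263.2 199.6] 46 [ 471.4 -141.     6. ]
hole [299.7 201.3] 22 [ 482.6 -177.9    6. ]
hole [290.7 215.3] 43 [ 464.9 -174.2    6. ]
hole [264.4 227.4] 44 [ 442.7 -152.3    6. ]
yaw -10.520278930664062
x extent -32.08023095171492 48.40251877323304 y -30.152259287174623 30.2683086247283 knuckle y 0.3458019250965716
```

Request:
play_rows:
  steps:
    - [0,0,0.06,0.1,-0.14,-0.1,-1]
    - [0,0,0.12,0.14,-0.28,-0.1,-1]
    - [0,0,0.18,0.18,-0.42,-0.1,-1]
    - [0,0,0.24,0.24,-0.55,-0.1,-1]
    - [0,0,0.24,0.3,-0.68,-0.1,-1]
    - [0,0,0.24,0.36,-0.81,-0.1,-1]
    - [0,0,0.24,0.4,-0.94,-0.1,-1]
    - [0,0,0.24,0.44,-1.0,-0.1,-1]
    - [0,0,0.24,0.44,-1.0,-0.1,-1]
    - [0,0,0.24,0.44,-1.0,-0.1,-1]

```text
time_s: 2.53
tool_pos: [522.0, 181.8, 261.2]
eef_rot: [-0.0, 0.997, -0.078, 0.0]
wrist_force: [0.2, -0.2, -0.0]
gripper_width: -0.4
finger_force: 0.0
```

Run:
```python
from h import *
s=get_state();print(s['time_s'],s['tool_pos'],s['eef_rot'],s['joint_positions'],np.abs(s['joint_velocities']).max(),s['gripper_width'])
T,c=Tcam('wrist');im,D=grab_frame('wrist');np.savez('w2.npz',im=im,D=D,T=T);save('w2.png',im)
```

```text
2.5333 [522.0406633  181.84790332 261.24463374] [-4.32331198e-04  9.96965760e-01 -7.78401358e-02  1.71732050e-06] [1.92020652e-01 2.87232491e-02 1.68033639e+00 8.40482435e-04
 1.43229917e+00 1.91853897e+00] 0.06033181392831547 -0.4266593360218036
```

View pics/w2.png

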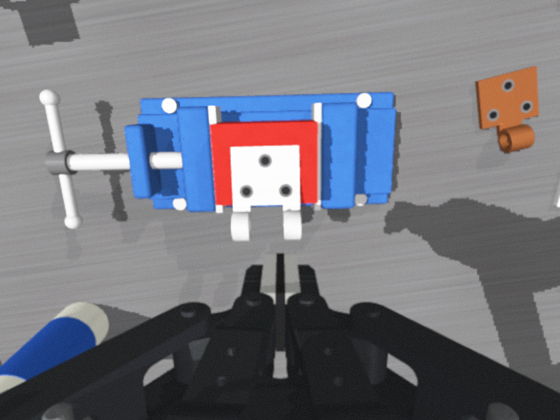

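Wrist view: the red block top spans about (212,123)–(318,205), with the leaf plate on it (232,145)–(300,205). The knuckles are at (240,225) and (292,225). The spray can is at lower left, (60,330).

```bash
cat > vise.py <<'E'
from h import *
import sys
a=np.load(sys.argv[1] if len(sys.argv)>1 else 'w2.npz');im,D,T=a['im'],a['D'],a['T'];c=camera_info('wrist');H=cv2.cvtColor(im,cv2.COLOR_RGB2HSV);P=cloud(T,c,D)
red=((H[...,1]>120)&((H[...,0]<8)|(H[...,0]>172))&(abs(P[...,2]-95)<4))
st=(H[...,1]<60)&(H[...,2]>110)&(P[...,2]>92)&(P[...,2]<140)
un=cv2.morphologyEx((red).astype(np.uint8),cv2.MORPH_OPEN,np.ones((3,3)))
un=cv2.morphologyEx((un|0),cv2.MORPH_CLOSE,np.ones((3,3)));ct=max(cv2.findContours(un,0,2)[0],key=cv2.contourArea)[:,0]
w=plane(T,c,ct,95)[:,:2];r=cv2.minAreaRect(w.astype(np.float32));print('red top rect',r,'z',np.median(P[red][:,2]))
yaw=np.radians(r[2]-90 if r[2]>45 else r[2]);ex=np.array([np.cos(yaw),np.sin(yaw)]);ey=np.array([-ex[1],ex[0]]);C=np.array(r[0]);print('yaw',np.degrees(yaw))
q=P[st];l=np.c_[(q[:,:2]-C)@ex,(q[:,:2]-C)@ey,q[:,2]];l=l[(abs(l[:,0])<80)&(abs(l[:,1])<50)]
pl=l[(l[:,0]>-30)&(l[:,0]<12)&(abs(l[:,1])<27)];A=np.c_[pl[:,0],pl[:,1],np.ones(len(pl))];k=np.linalg.lstsq(A,pl[:,2],rcond=None)[0]
print('plate y range',np.percentile(pl[:,1],[0,100]),'plane: tilt rad',-k[0],'y slope',k[1],'z at x=-24:',k@[-24,0,1],'at 15',k@[15,0,1])
for sg in(-1,1):
    kn=l[(l[:,0]<-40)&(sg*l[:,1]>5)];print('knuckle',len(kn),'y',np.percentile(kn[:,1],[2,98]).round(1),'x',np.percentile(kn[:,0],[2,98]).round(1),'ztop',np.percentile(kn[:,2],98).round(1),'x of top',kn[kn[:,2]>np.percentile(kn[:,2],80),0].mean().round(1))
W=lambda x,y,z:[*(C+x*ex+y*ey).round(1),z]
print('press',W(-24,0,100),'bore',W(-52,0,102),'tcp goal',W(-90,0,102))
can=P[(P[...,2]>150)&(P[...,1]>250)];print('can',can.min(0),can.max(0))
print('side red'); 
for x in(35,-35): print(x)
E
python3 vise.py; python3 -c "
from h import *
import math
"
```

```text
red top rect ((547.744873046875, 190.47010803222656), (89.21652221679688, 69.83147430419922), 82.45304107666016) z 94.98180202203463
yaw -7.546958923339844
plate y range [-26.9936656   26.99526409] plane: tilt rad 0.12422791427076303 y slope 0.0005678685370611447 z at x=-24: 99.8615864265139 at 15 95.01669776995415
knuckle 420 y [-28.9 -15. ] x [-61.8 -40.3] ztop 123.7 x of top -49.6
knuckle 472 y [14.2 28.1] x [-61.3 -40.4] ztop 123.6 x of top -49.7
press [np.float64(524.0), np.float64(193.6), 100] bore [np.float64(496.2), np.float64(197.3), 102] tcp goal [np.float64(458.5), np.float64(202.3), 102]Traceback (most recent call last):
  File "vise.py", line 17, in <module>
    can=P[(P[...,2]>150)&(P[...,1]>250)];print('can',can.min(0),can.max(0))
                                                     ~~~~~~~^^^
    return umr_minimum(a, axis, None, out, keepdims, initial, where)
ValueError: zero-size array to reduction operation minimum which has no identity
```

```bash
python3 -c "
from h import *
rel((524,193.6,120),-7.5);rel((524,193.6,95),-7.5)"
```

```text
row [0.0003, 0.0001, -0.0123] [-0.0006, -0.0463, 0.4703]
row [0.0003, 0.0001, -0.0123] [-0.0005, -0.0464, 0.5537]
```

Request:
play_rows:
  steps:
    - [0,0,-0.012,-0.001,-0.046,0.1,-1]
    - [0,0,-0.012,-0.001,-0.046,0.22,-1]
    - [0,0,-0.012,-0.001,-0.046,0.34,-1]
    - [0,0,-0.012,-0.001,-0.046,0.44,-1]
    - [0,0,-0.012,-0.001,-0.046,0.5,-1]
    - [0,0,-0.012,-0.001,-0.046,0.52,-1]
    - [0,0,-0.012,-0.001,-0.046,0.52,-1]

```text
time_s: 3.17
tool_pos: [522.8, 191.2, 103.5]
eef_rot: [0.001, 0.998, -0.068, -0.002]
wrist_force: [-0.4, -0.0, 0.6]
gripper_width: -0.0
finger_force: 0.0
```

Request:
play_rows:
  steps:
    - [0,0,0,0,0,0.007,-1]
    - [0,0,0,0,0,0.013,-1]
    - [0,0,0,0,0,0.018,-1]
    - [0,0,0,0,0,0.022,-1]
    - [0,0,0,0,0,0.026,-1]
    - [0,0,0,0,0,0.03,-1]
    - [0,0,0,0,0,0.03,-1]

```text
time_s: 3.75
tool_pos: [524.4, 193.8, 98.0]
eef_rot: [-0.0, 0.998, -0.066, 0.001]
wrist_force: [-2.4, -1.6, 6.5]
gripper_width: -0.2
finger_force: 3.0
```

Request:
play_rows:
  steps:
    - [0,0,0,0,0,0.004,-1]
    - [0,0,0,0,0,0.008,-1]
    - [0,0,0,0,0,0.012,-1]
    - [0,0,0,0,0,0.012,-1]

```text
time_s: 4.08
tool_pos: [523.9, 193.8, 95.0]
eef_rot: [0.0, 0.998, -0.066, 0.0]
wrist_force: [-6.7, -1.0, 12.1]
gripper_width: 0.1
finger_force: 6.3
```

Request:
play_rows:
  steps:
    - [0,0,0,0,0,0.004,-1]
    - [0,0,0,0,0,0.008,-1]
    - [0,0,0,0,0,0.012,-1]
    - [0,0,0,0,0,0.012,-1]

```text
time_s: 4.42
tool_pos: [524.0, 193.9, 94.8]
eef_rot: [0.0, 0.998, -0.066, 0.0]
wrist_force: [-18.9, -5.7, 36.3]
gripper_width: -0.2
finger_force: 18.0
```

Request:
play_rows:
  steps:
    - [0,0,0,0,0,-0.02,-1]
    - [0,0,0,0,0,-0.13,-1]
    - [0,0,0,0,0,-0.26,-1]
    - [0,0,0,0,0,-0.39,-1]
    - [0,0,0,0,0,-0.5,-1]
    - [0,0,0,0,0,-0.55,1]
    - [0,0,0,0,0,-0.55,1]
    - [0,0,0,0,0,-0.55,1]

```text
time_s: 5.08
tool_pos: [524.4, 194.0, 255.7]
eef_rot: [-0.0, 0.998, -0.066, 0.002]
wrist_force: [-0.2, 0.2, -0.4]
gripper_width: 35.9
finger_force: 0.0
```

```bash
sed -i '/^can=/,$d' vise.py
python3 - <<'E'
from h import *
T,c=Tcam('wrist');im,D=grab_frame('wrist');np.savez('w3.npz',im=im,D=D,T=T);print(get_state()['tool_pos'])
rel((458.6,-155.5,150),-10.8);rel((458.6,-155.5,30),-10.8)
E
python3 vise.py w3.npz
```

```text
[523.4935001  193.74681852 253.81005512]
row [-0.0, -0.0, 0.0268] [-0.0607, 1.1825, 0.346]
row [-0.0, -0.0, 0.0268] [-0.0607, 1.1825, 0.746]
red top rect ((547.3998413085938, 189.8173065185547), (89.06100463867188, 69.56499481201172), 82.39196014404297) z 94.91720821017427
yaw -7.608039855957031
plate y range [-26.99972523  26.99957208] plane: tilt rad -0.0023673199618319683 y slope 0.0013490301192859988 z at x=-24: 94.85896559542667 at 15 94.95129107393811
knuckle 500 y [-28.3 -14.2] x [-61.5 -40.2] ztop 115.5 x of top -51.8
knuckle 506 y [15.  28.7] x [-64.2 -40.2] ztop 115.6 x of top -51.9
press [np.float64(523.6), np.float64(193.0), 100] bore [np.float64(495.9), np.float64(196.7), 102] tcp goal [np.float64(458.2), np.float64(201.7), 102]
```

The jamb leaf is home: tilt about 0 and knuckle tops at 115.5 mm, as expected. Next is the gate leaf.

Request:
play_rows:
  steps:
    - [0,0,0,0,0.13,0,1]
    - [0,0,0,0,0.26,0,1]
    - [0,0,0,-0.01,0.39,0,1]
    - [0,0,0.01,-0.02,0.52,0,1]
    - [0,0,0.02,-0.04,0.65,0,1]
    - [0,0,0.026,-0.06,0.78,0,1]
    - [0,0,0.026,-0.06,0.91,0.05,1]
    - [0,0,0.026,-0.06,1,0.12,1]
    - [0,0,0.026,-0.06,1,0.2,1]
    - [0,0,0.026,-0.06,1,0.2,1]

```text
time_s: 5.97
tool_pos: [461.7, -101.3, 187.3]
eef_rot: [-0.002, 0.995, -0.095, -0.006]
wrist_force: [-1.5, 1.0, -1.1]
gripper_width: 85.4
finger_force: 0.0
```

Run:
```python
from h import *
print(get_state()['tool_pos'])
rel((458.6,-155.5,60),-10.8)
```

```text
[ 461.7221589  -101.26689621  187.33518895]
row [-0.0011, 0.0055, -0.001] [0.0289, 0.1804, 0.4237]
```

Request:
play_rows:
  steps:
    - [0,0,0,0,0.08,0.05,1]
    - [0,0,0,0,0.17,0.1,1]
    - [0,0,0,0,0.175,0.2,1]
    - [0,0,0,0,0.175,0.3,1]
    - [0,0,0,0,0.175,0.35,1]
    - [0,0,0,0,0.175,0.38,1]
    - [0,0,0,0,0.175,0.38,1]
    - [0,0,0,0,0.175,0.38,1]

```text
time_s: 6.63
tool_pos: [456.6, -152.3, 80.3]
eef_rot: [-0.0, 0.996, -0.093, -0.0]
wrist_force: [0.9, -1.1, 0.8]
gripper_width: 85.3
finger_force: 0.0
```

Run:
```python
from h import *
s=get_state();print(s['tool_pos'],s['wrist_force'])
rel((458.6,-155.5,-3),-10.8)
T,c=Tcam('wrist');im,D=grab_frame('wrist');np.savez('w4.npz',im=im,D=D,T=T);save('w4.png',im)
```

```text
[ 456.6397899  -152.28493052   80.32318791] [ 0.87677902 -1.06157552  0.80433092]
row [-0.0001, 0.0003, 0.0011] [0.0086, 0.0094, 0.2777]
```

View pics/w4.png

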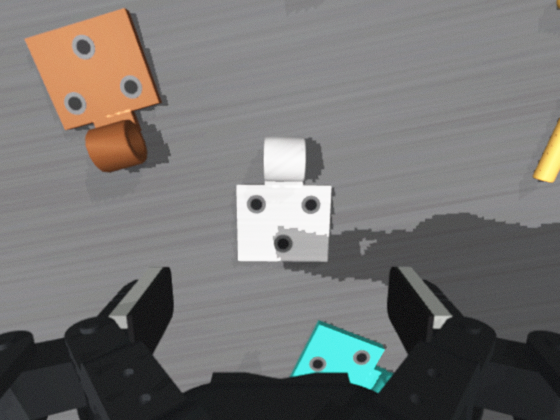

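Wrist view: the leaf's plate is (238,185)–(330,262) and its knuckle is at (285,160). It is square to the tool and centred between the fingers, so I'll descend and close.

Request:
play_rows:
  steps:
    - [0,0,0.001,0.008,0.009,0.1,1]
    - [0,0,0.001,0.008,0.009,0.2,1]
    - [0,0,0.001,0.008,0.009,0.25,1]
    - [0,0,0.001,0.008,0.009,0.277,1]
    - [0,0,0.001,0.008,0.009,0.277,1]
    - [0,0,0.001,0.008,0.009,0.277,1]

```text
time_s: 7.18
tool_pos: [459.3, -156.4, -1.8]
eef_rot: [0.0, 0.996, -0.094, 0.001]
wrist_force: [-0.0, 0.1, -0.6]
gripper_width: 85.8
finger_force: 0.0
```

Request:
play_rows:
  grip_force: 50
  steps:
    - [0,0,0,0,0,0,-1]
    - [0,0,0,0,0,0,-1]
    - [0,0,0,0,0,0,-1]
    - [0,0,0,0,0,0,-1]
    - [0,0,0,0,0,0,-1]
    - [0,0,0,0,0,0,-1]

```text
time_s: 7.68
tool_pos: [459.7, -156.5, -0.8]
eef_rot: [0.0, 0.996, -0.094, 0.001]
wrist_force: [-2.2, 2.8, 10.4]
gripper_width: 55.7
finger_force: 50.6
```

Request:
play_rows:
  grip_force: 80
  steps:
    - [0,0,0,0,0,-0.01,-1]
    - [0,0,0,0,0,-0.04,-1]
    - [0,0,0,0,0,-0.1,-1]
    - [0,0,0,0,0,-0.2,-1]
    - [0,0,0,0,0,-0.3,-1]
    - [0,0,0,0,0,-0.4,-1]
    - [0,0,0,0,0,-0.5,-1]
    - [0,0,0,0,0,-0.55,-1]
    - [0,0,0,0,0,-0.55,-1]
    - [0,0,0,0,0,-0.55,-1]

```text
time_s: 8.52
tool_pos: [458.6, -156.2, 162.8]
eef_rot: [0.0, 0.996, -0.095, 0.001]
wrist_force: [-0.6, 0.8, -4.0]
gripper_width: 53.6
finger_force: 84.8
```

```bash
cat > inhand.py <<'E'
from h import *
import sys
s=get_state();T,c=Tcam('wrist');p0,R0=pose();im,D=grab_frame('wrist');np.savez(sys.argv[1]+'.npz',im=im,D=D,T=T);save(sys.argv[1]+'.png',im)
print(s['time_s'],p0.round(1),s['finger_force'],s['gripper_width'])
H=cv2.cvtColor(im,cv2.COLOR_RGB2HSV)
P=cloud(T,c,D);L=R0.inv().apply((P-p0).reshape(-1,3)).reshape(P.shape) # tool frame
m=(D>0)&(D<300)&(H[...,1]<60)&(H[...,2]>110)&(abs(L[...,1])<24)&(L[...,0]>-35)&(L[...,0]<62)&(L[...,2]>-40)&(L[...,2]<15)
q=L[m];print('pts',len(q))
zp=np.median(q[q[:,0]<22][:,2]);pl=q[(abs(q[:,2]-zp)<3)&(q[:,0]<22)&(q[:,0]>-18)];A=np.c_[pl[:,:2],np.ones(len(pl))];k=np.linalg.lstsq(A,pl[:,2],rcond=None)[0]
print('plate top z=%.2f at x=0; slope x %.4f y %.4f'%(k[2],k[0],k[1]))
kn=q[(abs(q[:,1])<15)&(q[:,0]>26)]
top=kn[:,2].min();d=kn[kn[:,2]<np.percentile(kn[:,2],50)]
# circle fit in x-z with r=13
from scipy.optimize import least_squares
f=least_squares(lambda v:np.hypot(d[:,0]-v[0],d[:,2]-v[1])-13,[42,zp],loss='soft_l1');print('bore in tool x,z',f.x.round(2),'rms',np.sqrt(np.mean(f.fun**2)).round(2),'expected z',zp-7,'y range',np.percentile(d[:,1],[2,98]).round(1),'x range',np.percentile(kn[:,0],[1,99]).round(1))
for lo,hi in((-10,-2),(2,10)):
    e=kn[(kn[:,1]>lo)&(kn[:,1]<hi)];g=least_squares(lambda v:np.hypot(e[:,0]-v[0],e[:,2]-v[1])-13,[42,zp],loss='soft_l1').x;print('  slice',g.round(2))
E
python3 inhand.py w5
```

```text
8.5167 [ 458.6 -156.2  162.8] 84.75193552672863 53.61959929260538
pts 16132
plate top z=-6.19 at x=0; slope x 0.0145 y 0.0013
bore in tool x,z [ 37.98 -12.54] rms 0.57 expected z -13.203281225170675 y range [-9.8 11.9] x range [26.9 50.7]
  slice [ 37.73 -12.44]
  slice [ 37.77 -12.46]
```

View pics/w5.png

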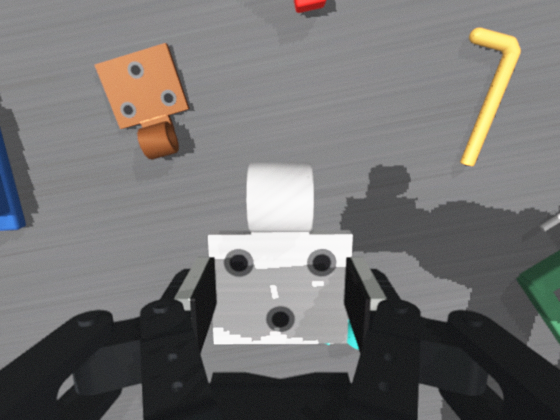

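Wrist view: the leaf is held squarely, with its knuckle at (280,195) ahead and the plate between the pads. Bore in the tool frame is about (38, 1, -12.6).

Run:
```python
from h import *
rel((440,203,165),-7.55)
```

```text
row [-0.0001, 0.0004, -0.0275] [-0.2827, -1.1632, -0.0119]
```

Request:
play_rows:
  steps:
    - [0,0,0,-0.02,-0.08,-0.01,-1]
    - [0,0,0,-0.05,-0.2,-0.01,-1]
    - [0,0,-0.01,-0.08,-0.32,-0.01,-1]
    - [0,0,-0.02,-0.11,-0.44,-0.01,-1]
    - [0,0,-0.027,-0.14,-0.56,-0.01,-1]
    - [0,0,-0.027,-0.17,-0.68,-0.01,-1]
    - [0,0,-0.027,-0.2,-0.8,-0.01,-1]
    - [0,0,-0.027,-0.22,-0.9,-0.01,-1]
    - [0,0,-0.027,-0.24,-1,-0.01,-1]
    - [0,0,-0.027,-0.24,-1,-0.01,-1]

```text
time_s: 9.4
tool_pos: [441.8, 156.5, 162.7]
eef_rot: [-0.001, 0.998, -0.064, -0.002]
wrist_force: [0.3, 0.2, -2.7]
gripper_width: 53.7
finger_force: 85.0
```

Run:
```python
from h import *
print(get_state()['tool_pos']);rel((458.4,203,150),-7.55)
```

```text
[441.81562386 156.49775466 162.67089335]
row [-0.0006, 0.0021, 0.0015] [0.0351, -0.1608, 0.0423]
```

Request:
play_rows:
  steps:
    - [0,0,0.001,0.01,-0.05,0.01,-1]
    - [0,0,0.001,0.02,-0.1,0.02,-1]
    - [0,0,0.001,0.035,-0.15,0.04,-1]
    - [0,0,0.001,0.035,-0.16,0.04,-1]
    - [0,0,0.001,0.035,-0.16,0.04,-1]
    - [0,0,0.001,0.035,-0.16,0.04,-1]

```text
time_s: 9.9
tool_pos: [459.7, 197.6, 151.6]
eef_rot: [0.001, 0.998, -0.067, -0.001]
wrist_force: [-0.2, -0.3, -2.6]
gripper_width: 53.7
finger_force: 85.1
```

```bash
python3 inhand.py w6; python3 vise.py w6.npz; python3 -c "
from h import *
rel((458.4,203,150),-7.55);rel((458.4,203,89.4),-7.55)"
```

```text
9.9 [459.7 197.6 151.6] 85.06605215370655 53.658475432558966
pts 16088
plate top z=-6.20 at x=0; slope x 0.0144 y 0.0013
bore in tool x,z [ 38.05 -12.58] rms 0.58 expected z -13.231508279909562 y range [-9.8 11.9] x range [26.9 50.5]
  slice [ 37.67 -12.44]
  slice [ 37.72 -12.51]
red top rect ((545.9793701171875, 189.92092895507812), (90.1052474975586, 67.26823425292969), 82.46365356445312) z 95.08565954545082
yaw -7.536346435546876
plate y range [-26.98135476  26.9964734 ] plane: tilt rad -0.004574158645734391 y slope -0.00012644231230751757 z at x=-24: 95.01187352783917 at 15 95.19026571502282
knuckle 685 y [-28.4 -14.5] x [-62.2 -40.3] ztop 115.5 x of top -50.8
knuckle 1324 y [14.8 28.6] x [-62.2 -40.4] ztop 115.5 x of top -50.6
press [np.float64(522.2), np.float64(193.1), 100] bore [np.float64(494.4), np.float64(196.7), 102] tcp goal [np.float64(456.8), np.float64(201.7), 102]
row [0.0006, 0.0009, -0.0016] [-0.0077, -0.0174, 0.0071]
row [0.0006, 0.0009, -0.0016] [-0.0074, -0.0176, 0.2091]
```

View pics/w6.png

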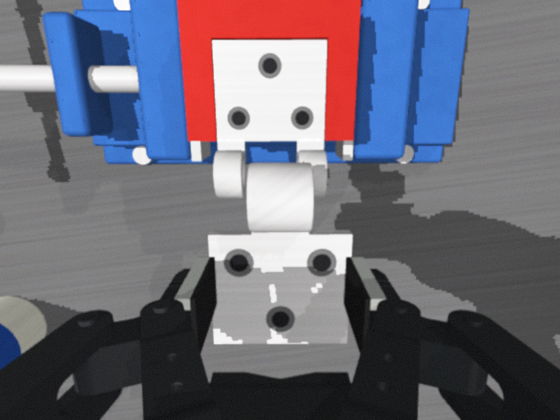

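Wrist view: the gate knuckle (280,195) sits above and just in front of the gap between the jamb knuckles (229,172) and (313,172). I'll lower it partway and check the alignment.

Request:
play_rows:
  steps:
    - [0,0,-0.001,-0.007,-0.017,0.02,-1]
    - [0,0,-0.001,-0.007,-0.017,0.05,-1]
    - [0,0,-0.001,-0.007,-0.017,0.08,-1]
    - [0,0,-0.001,-0.007,-0.017,0.09,-1]
    - [0,0,-0.001,-0.007,-0.017,0.09,-1]
    - [0,0,-0.001,-0.007,-0.017,0.09,-1]

```text
time_s: 10.45
tool_pos: [459.1, 203.5, 125.5]
eef_rot: [0.0, 0.998, -0.066, -0.0]
wrist_force: [0.0, 0.8, -2.8]
gripper_width: 53.6
finger_force: 85.1
```

```bash
cat > fit.py <<'E'
from h import *
import sys
from scipy.optimize import least_squares
a=np.load(sys.argv[1]+'.npz');im,D,T=a['im'],a['D'],a['T'];c=camera_info('wrist');H=cv2.cvtColor(im,cv2.COLOR_RGB2HSV);P=cloud(T,c,D)
yaw=np.radians(-7.55);ex=np.array([np.cos(yaw),np.sin(yaw)]);ey=np.array([-ex[1],ex[0]]);B=np.array([496,197.]) # bore estimate
q=P[(H[...,1]<60)&(H[...,2]>100)&(P[...,2]>92)];v=np.c_[(q[:,:2]-B)@ex,(q[:,:2]-B)@ey,q[:,2]]
def circ(d,z0):
    g=least_squares(lambda p:np.hypot(d[:,0]-p[0],d[:,1]-p[1])-13,[0,z0],loss='soft_l1',f_scale=.3);return g.x.round(2),len(d)
for lo,hi,n in((-26,-17,'jamb-'),(17,26,'jamb+')):
    d=v[(v[:,1]>lo)&(v[:,1]<hi)&(v[:,0]>-14)&(v[:,0]<9)&(v[:,2]>104)&(v[:,2]<118)];print(n,circ(d[:,[0,2]],102))
p0,R0=pose();p=get_state()['tool_pos'];L=R0.inv().apply(q-p0)
m=(abs(L[:,1])<15)&(L[:,0]>29)&(L[:,0]<52)&(L[:,2]<-15)&(L[:,2]>-30)
g=v[m];print('gate',circ(g[:,[0,2]],p0[2]+12.6),'y',np.percentile(g[:,1],[1,99]).round(1))
jy=v[(abs(v[:,0])<8)&(v[:,2]>108)&(v[:,2]<117)&(abs(v[:,1])>13.3)&(abs(v[:,1])<31)][:,1]
for s in(-1,1): print('jamb y',s,np.percentile(jy[jy*s>0],[2,98]).round(1))
print('tcp',p0.round(1));rel((458.4,203,89.4),-7.55)
E
python3 inhand.py w7; python3 fit.py w7; python3 vise.py w7.npz|head -2
```

```text
10.45 [459.1 203.5 125.5] 85.0595135986805 53.62088683555437
pts 17776
plate top z=-6.21 at x=0; slope x 0.0145 y 0.0018
bore in tool x,z [ 37.93 -12.6 ] rms 0.56 expected z -13.229847421664417 y range [-9.7 11.9] x range [27.  50.4]
  slice [ 37.65 -12.46]
  slice [ 37.68 -12.51]
jamb- (array([ -0.24, 101.69]), 925)
jamb+ (array([ -0.29, 101.67]), 911)
gate (array([  0.18, 137.93]), 4091) y [-10.6  11.7]
jamb y -1 [-28.7 -14.8]
jamb y 1 [15.4 28.2]
tcp [459.4 203.6 126. ]
row [0.0, 0.0, -0.0005] [-0.0031, 0.0025, 0.1219]
red top rect ((541.9034423828125, 190.5017547607422), (90.01667022705078, 59.42053985595703), 82.4579849243164) z 95.10644537076567
yaw -7.542015075683594
```

Request:
play_rows:
  steps:
    - [0,0,0,-0.002,0.002,0.015,-1]
    - [0,0,0,-0.002,0.002,0.035,-1]
    - [0,0,0,-0.002,0.002,0.055,-1]
    - [0,0,0,-0.002,0.002,0.075,-1]
    - [0,0,0,-0.002,0.002,0.095,-1]
    - [0,0,0,-0.002,0.002,0.11,-1]
    - [0,0,0,-0.002,0.002,0.118,-1]
    - [0,0,0,-0.002,0.002,0.121,-1]
    - [0,0,0,-0.002,0.002,0.121,-1]
    - [0,0,0,-0.002,0.002,0.121,-1]

```text
time_s: 11.33
tool_pos: [458.9, 203.3, 89.9]
eef_rot: [-0.0, 0.998, -0.066, 0.0]
wrist_force: [0.3, -0.2, -1.8]
gripper_width: 53.7
finger_force: 85.1
```

```bash
python3 inhand.py w8; python3 fit.py w8; python3 -c "
from h import *
s=get_state();print(s['wrist_force'],np.abs(s['joint_velocities']).max())"
```

```text
11.3333 [458.9 203.3  89.9] 85.0531306117773 53.65286411464354
pts 23617
plate top z=-6.19 at x=0; slope x 0.0136 y 0.0006
bore in tool x,z [ 37.83 -12.42] rms 0.63 expected z -13.223366454522449 y range [-14.4  11.9] x range [27.  61.9]
  slice [ 39.36 -12.02]
  slice [ 39.37 -12.05]
jamb- (array([ -0.39, 101.67]), 1455)
jamb+ (array([ -0.41, 101.69]), 1470)
gate (array([5.0000e-02, 1.0228e+02]), 4581) y [-10.8  16.1]
jamb y -1 [-28.7 -14.9]
jamb y 1 [14.3 28.1]
tcp [459.  203.3  90. ]
row [-0.0001, -0.0003, -0.0004] [-0.0019, 0.0013, 0.0021]
[ 0.08043603  0.15756119 -3.50770303] 0.0008717624543292711
```

View pics/w8.png

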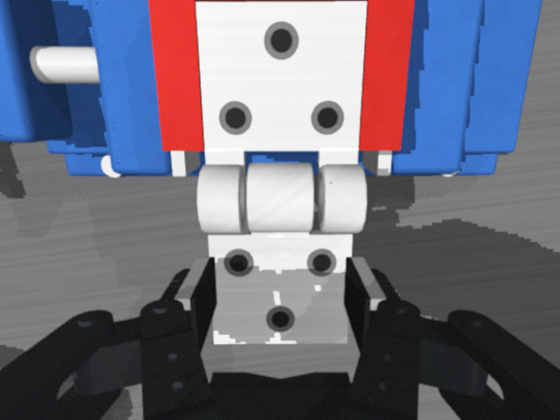

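Wrist view: the gate knuckle (247–313,198) sits between the jamb knuckles (198–244 and 318–365), with clearance on both sides. The offset is about 0.45 mm in x and 0.6 mm in z. One small trim, then hand in.

Request:
play_rows:
  steps:
    - [0,0,0,-0.001,0,0.002,-1]
    - [0,0,0,-0.001,0,0.002,-1]
    - [0,0,0,-0.001,0,0.002,-1]
    - [0,0,0,-0.001,0,0.002,-1]
    - [0,0,0,-0.001,0,0.002,-1]
    - [0,0,0,-0.001,0,0.002,-1]

```text
time_s: 11.88
tool_pos: [458.4, 203.3, 89.1]
eef_rot: [-0.0, 0.998, -0.066, 0.0]
wrist_force: [0.2, -1.2, -2.3]
gripper_width: 53.8
finger_force: 85.1
```

```bash
python3 inhand.py w9|head -1; python3 fit.py w9; python3 -c "
from station import *
print(get_state()['wrist_force']);print(hand_in())"
```

```text
11.8833 [458.4 203.3  89.1] 85.05045801401138 53.76684032368053
jamb- (array([ -0.39, 101.67]), 1462)
jamb+ (array([ -0.43, 101.71]), 1479)
gate (array([ -0.45, 101.57]), 4603) y [-10.9  16. ]
jamb y -1 [-28.9 -14.8]
jamb y 1 [14.3 28. ]
tcp [458.4 203.3  89.1]
row [-0.0, -0.0, -0.0005] [0.0, 0.0009, -0.0008]
[-0.06007157 -0.47926326 -2.05663119]
the job is handed in; nothing more can be done
None
```

The job is handed in, with no verdict shown: the jamb leaf is pressed home and the gripper alone holds the gate leaf in the gap, hole lines within about 0.2 mm fore-and-aft and in height by the last wrist-camera measurement, and nothing else on the bench was touched that I know of.

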